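# Fill an order from the shuttered tin case

## Task

Raise the sloping clear shutter of the case by its orange tab until it stays up by itself, and let go of it. Then reach in under it, take out the green tin and set it down gently, upright, on the floor of the open carton, without dropping it. Leave the shutter standing open, and leave the red and white tins standing in the case where they are.

Things in the scene. Friction and masses are not known exactly. Their poses are not given: they have to be found in the camera images.
- shutter (a joint): How far the clear, blue-framed shutter is raised along its 45 degree slope, in m: 0 shut (its start), 0.190 fully open. It slides straight, up and away from the case's front; 0.5 kg, under 6 N to raise. Let go below about 0.08 it slides shut; above 0.09 friction holds it where it is left. Raise it to 0.16 to 0.185 for room to reach in.
- shutter_grip (a point): Grip point on the orange tab at mid-width of the shutter's lower edge: an upright block 25 mm wide (y) by 24 mm deep (x), its top 20 mm above this point, sides free to 25 mm below it. Axes never tilt: z up, x level into the case, y along its front. Raising the shutter by s moves the point 0.707 s along x and 0.707 s along z. Shut, it is 108 mm above the bench.
- tin_green: Green tin with a plain brown band: upright cylinder 50 mm across, 62 mm high, about 0.15 kg, origin at the centre of its underside, z up. Stands on the case's floor in a row of three tins about 95 mm apart, about 60 mm inside the front; its place in the row varies. With the shutter at 0.16 or more it can be gripped from straight above or tilted, jaws closing along the row.
- tin_red: Red tin, same shape, size and origin as the green one, in the same row. Leave it standing.
- tin_white: White tin, same shape, size and origin as the green one, in the same row. Leave it standing.
- carton: Open cardboard carton, fixed to the bench: 170 mm (its x axis) by 140 mm (y) outside, 58 mm high, walls and floor 5 mm thick, open at the top; origin at the centre of its underside, z up. Two flaps hang outwards from the long sides.
- case: Fixed plywood and clear plastic case, 470 mm wide (y, 456 inside), 290 mm deep (x), 340 mm high at the back. Origin on the bench under the middle of the front wall's outer face; x points into it, z up. Floor 12 mm thick; front wall 50 mm high, 10 mm thick; side walls and roof rise at 45 degrees from the front wall's top; the shutter is its lower half. Counterweight arm outside the +y wall.

How it is judged:
On the way:
1. the shutter is raised at least 90 mm and stays there untouched (value of joint shutter above 0.09 m and contact force between each of the arm, the fingers and shutter below 0.1 N and distance of tin_green from where it was at the start of the episode below 0.03 m), for 0.3 s.
At the end, for the whole second after the job is handed in: The green tin stands upright (within 10 degrees) and still on the carton's floor, inside its walls; the shutter still stands at least 85 mm open by itself; the red and white tins are within 40 mm of where they stood (value of joint shutter above 0.085 m and x of tin_green in the frame of carton between -0.08 and 0.08 m and y of tin_green in the frame of carton between -0.065 and 0.065 m and z of tin_green in the frame of carton below 0.012 m and angle between tin_green's own z axis and vertical below 0.17 rad and linear speed of tin_green below 0.02 m/s and distance of each of tin_red, tin_white from where it was at the start of the episode below 0.04 m); the robot touches nothing.
It fails at once if the red tin is knocked over or taken out (angle between tin_red's own z axis and vertical above 0.6 rad or distance of tin_red from where it was at the start of the episode above 0.06 m).
It fails at once if the white tin is knocked over or taken out (angle between tin_white's own z axis and vertical above 0.6 rad or distance of tin_white from where it was at the start of the episode above 0.06 m).
It fails at once if the green tin is dropped into the carton from more than about 25 mm (horizontal distance between tin_green and carton below 0.12 m and linear speed of tin_green above 0.7 m/s and contact force between the fingers and tin_green below 0.1 N).
It also fails if it takes over 64 s, if anything falls off the work surface, if the arm or the gripper's body presses on something with over 40 N, if the wrist force passes 120 N, or if a joint passes its speed limit or range.

## Robot

A 6-joint arm with a two-finger parallel gripper is mounted at the origin on the work surface. World frame = base frame: x ahead of the robot, y to its left, z up, the work surface at z = 0. Lengths are in m, angles in rad, forces in N, time in s.
With the tool pointing down it reaches from about 0.3 to 0.85 m from the base axis. Payload 4.2 kg.
Tool frame: the origin (TCP) lies midway between the tips of the shut fingers; the grasp point (between the pads) lies 19 mm behind it; x points along the fingers, z is the direction in which the jaws open and shut, and the axes are right-handed (so a half turn about x gives the same grasp; the last joint's range is limited). The gripper opens to 91 mm and grips with 3 to 60 N. Pads are 32 mm wide; open, the fingers measure 118 mm over their backs; the gripper's body (76 mm by 178 mm) begins 60 mm behind the grasp point.
Start: joints at [1.307, 0.32, 1.565, -0, 1.257, -0.02], TCP at [0.139, 0.558, 0.183] pointing down, gripper open.
Joint ranges: [-3.11, 3.11], [-0.84, 2.01], [0.21, 2.61], [-1.34, 4.49], [0.05, 2.63], [-2.56, 2.56]. Speed limits (rad/s): [2.57, 2.57, 3.14, 3.14, 3.14, 3.14].

## Interface

Orientations are given as a rotation vector (axis times angle).
In Python, from plant import observe, read_camera, camera_info, hand_in gives the robot as it stands.
- The arm moves only by the shell command python3 -m handwheel 'ROWS' [FORCE]. ROWS is JSON, a list of rows, each an object with "dp": the shift along the world's x, y, z in m, a list of three; "angular": the turn, a rotation vector about the world's x, y, z in rad, a list of three; "gripper": the gripper's target within -1 to 1 (shut at 1, half-way at 0, fully open at -1). In form: [{"dp": [tx, ty, tz], "angular": [wx, wy, wz], "gripper": gripper}, ...]. A call has 1 to 10 rows; each row shifts and turns the commanded pose from where the row before left it; what a row does not reach is not made up. A row lasts 1/8 s, in which the tool goes at most 62.5 mm and 10.7 degrees, less where a joint would pass 70% of its speed; a pose out of reach is approached as far as the arm can. A call is refused whole if a number of a shift passes 0.0625 or a number of a turn 0.188, either way. A call with a gripper value outside its range is refused whole. The fingers move at their own pace and stop on an object; FORCE is the grip in N (left out, the last holds). Time passes only in rows, so rows that do not move let the fingers close. It gives the time, the measured TCP pose, the force and the opening at its end, in the units of the state.
- observe(): the state, without advancing time (a new reading comes with each control period).
- read_camera(name): name is "side" or "top"; returns the picture (400x640x3 uint8, red, green, blue); there is no depth.
- camera_info(name): a dict with "intrinsics" (3x3 intrinsics, pixels), "dist" ([k1, k2, p1, p2, k3] as OpenCV has them; the pictures are not rectified), "extrinsics" (4x4, takes a point from camera to world coordinates). Camera axes: x right, y down, z forward; pixel columns grow to the right and rows downward; lengths in m; the calibration is good to about 2 mm. A picture is of the moment at which its call begins. camera_info takes no time and is no camera call.
- hand_in(): hands the job in, once; it reports no verdict.
The state is a dict: "time_s": time; "joints": joint angles; "dq": joint speeds; "joint_efforts": joint torques, N m; "position": TCP position; "tool_rot": TCP orientation; "contact_force": force on the tool from outside, world axes, zero at the start; "wrist_torque": the same for the moment, N m; "grip_width": finger opening in m.
Only numpy, scipy, OpenCV 4.12 (cv2) and the standard library are available. Lean on these libraries where they do the work, as an engineer would, in place of code of your own. Each camera call takes 0.05 s, during which the arm holds its last target. There are 200 camera calls.

## Working session

There is one attempt and no reset: what is moved stays moved. The work goes in short steps, Python scripts to look and compute and a shell command to move; the robot and the scene stay as the last step left them, time stands still between calls to the robot, and variables do not carry over. Pictures are saved under pics/ and viewed, about 8 in all and at most 12, crops included, and the job is handed in when it is done.

```bash
mkdir -p pics; ls; python3 - <<'E'
from plant import *
import cv2
print(observe())
for n in("side","top"):
    im=read_camera(n); cv2.imwrite(f"pics/{n}0.png",im[:,:,::-1]); i=camera_info(n); print(n,i)
E
```

```text
pics
{'time_s': 0.0, 'joints': array([ 1.30701536e+00,  3.20297593e-01,  1.56565292e+00, -7.09990101e-07,
        1.25738814e+00, -2.00164410e-02]), 'dq': array([-0.0003958 , -0.00032849, -0.00015685,  0.00122839, -0.00185972,
       -0.00149015]), 'joint_efforts': array([-2.86384748e-04, -4.12455618e+01, -2.31972170e+01,  7.28140818e-02,
        4.58464783e-02, -1.59766264e-04]), 'position': array([0.1386468 , 0.55747116, 0.18212719]), 'tool_rot': array([-1.02885765,  1.31613487,  1.02710821]), 'contact_force': array([-0.14668365,  0.35310057,  0.76251116]), 'wrist_torque': array([ 0.0327203 , -0.02846347,  0.00220481]), 'grip_width': 0.0915080413461695}
side {'intrinsics': array([[381.93441428,   0.        , 327.88556655],
       [  0.        , 381.93441428, 204.35315722],
       [  0.        ,   0.        ,   1.        ]]), 'dist': array([-0.01749031,  0.        ,  0.        ,  0.        ,  0.        ]), 'extrinsics': array([[ 0.69918507, -0.58280639,  0.41409775,  0.14417153],
       [-0.71492747, -0.56642563,  0.40992769, -0.38674833],
       [-0.00435289, -0.58266518, -0.81270064,  0.82366124],
       [ 0.        ,  0.        ,  0.        ,  1.        ]])}
top {'intrinsics': array([[397.84102598,   0.        , 322.58815674],
       [  0.        , 397.84102598, 201.13203811],
       [  0.        ,   0.        ,   1.        ]]), 'dist': array([-0.0886228,  0.       ,  0.       ,  0.       ,  0.       ]), 'extrinsics': array([[ 0.02387422, -0.99547998,  0.09192186,  0.43714642],
       [-0.99943744, -0.02593291, -0.02126697, -0.00502729],
       [ 0.02355464, -0.09136242, -0.99553909,  1.08319014],
       [ 0.        ,  0.        ,  0.        ,  1.        ]])}
```

View pics/side0.png

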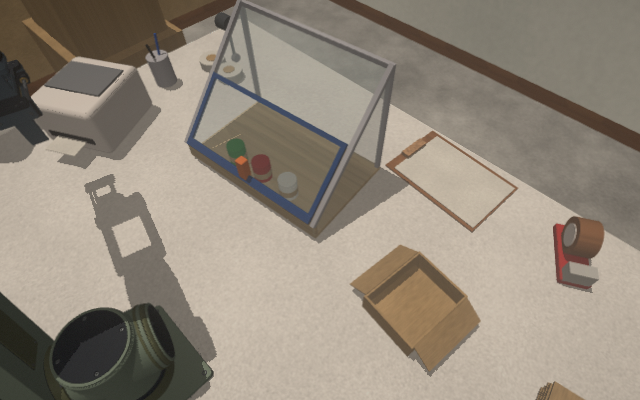

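View pics/top0.png

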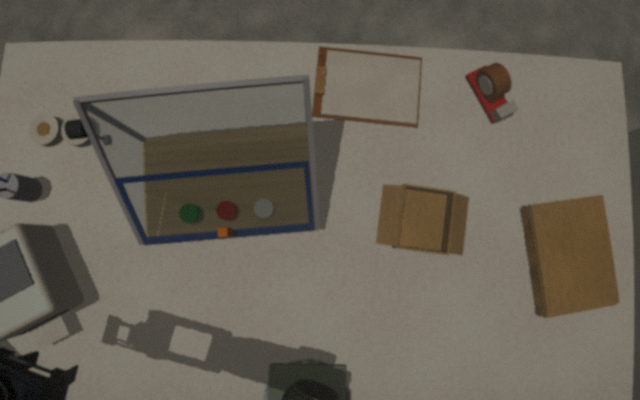

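The tab is at about (242,167) in the side view and (223,232) in the top view. The green tin is at about (236,150) and (190,213), on the +y side of the row. The carton is centred near (428,220) in the top view.

```bash
cat > h.py <<'E'
import numpy as np, cv2
from plant import *
def ray(n,p):
    i=camera_info(n); u=cv2.undistortPoints(np.array([[p]],float),i["intrinsics"],i["dist"])[0,0]
    E=i["extrinsics"]; return E[:3,3],E[:3,:3]@np.array([*u,1.])
def plane(n,p,z):
    o,d=ray(n,p); return o+d*(z-o[2])/d[2]
def tri(a,b):
    (o,d),(q,e)=ray("side",a),ray("top",b)
    s=np.linalg.lstsq(np.c_[d,-e],q-o,rcond=None)[0]; A,B=o+s[0]*d,q+s[1]*e
    return (A+B)/2,np.linalg.norm(A-B)
def blobs(im,lo,hi,box,smin=90,vmin=40):
    h=cv2.cvtColor(im,cv2.COLOR_RGB2HSV); m=cv2.inRange(h,(lo,smin,vmin),(hi,255,255))
    k=np.zeros_like(m); x0,y0,x1,y1=box; k[y0:y1,x0:x1]=m[y0:y1,x0:x1]
    n,_,st,c=cv2.connectedComponentsWithStats(k); return sorted([(int(st[i][4]),c[i].round(1).tolist(),st[i][:4].tolist()) for i in range(1,n)],reverse=True)[:2],k
E
python3 - <<'E'
from h import *
S=cv2.imread("pics/side0.png")[:,:,::-1].copy();T=cv2.imread("pics/top0.png")[:,:,::-1].copy()
for nm,lo,hi,sm in(("tab",6,14,170),("green",45,85,80),("red",0,5,80),("red2",170,180,60)):
    print(nm,"S",blobs(S,lo,hi,(180,120,320,220),sm)[0],"T",blobs(T,lo,hi,(140,180,310,245),sm)[0])
# tops of tins, z=.074
for nm,b,a in(("green",(190,213),(236,146)),("red",(227,210),(261,161)),("white",(263,208),(288,177))): print(nm,plane("top",b,.07),plane("side",a,.074))
print("tab tri",tri((242,161),(223,232)),plane("top",(223,232),.128))
# blue frame lines, top
for n,I in(("side",S),("top",T)):
    h=cv2.cvtColor(I,cv2.COLOR_RGB2HSV);m=cv2.inRange(h,(105,110,40),(130,255,255));m[:,:100]=0
    c=max(cv2.findContours(m,0,2)[0],key=cv2.contourArea);print(n,cv2.approxPolyDP(cv2.convexHull(c),4,True).reshape(-1,2).tolist())
a=cv2.resize(S[110:240,170:330],None,fx=4,fy=4,interpolation=2);b=cv2.resize(T[175:260,370:480],None,fx=4,fy=4,interpolation=2);
c=cv2.resize(T[180:250,130:320],None,fx=4,fy=4,interpolation=2)
cv2.imwrite("pics/c1.png",a[:,:,::-1])
o=np.zeros((280+340,760,3),np.uint8);o[:280,:]=c;o[280:,:440]=b;cv2.imwrite("pics/c2.png",cv2.resize(o,(736,600))[:,:,::-1])
E
```

```text
tab S [] T [(86, [222.8, 231.7], [218, 228, 11, 9]), (1, [224.0, 215.0], [224, 215, 1, 1])]
green S [] T [(306, [189.3, 212.9], [179, 204, 22, 19])]
red S [(303, [260.6, 164.0], [251, 155, 20, 20]), (27, [265.0, 179.7], [259, 176, 13, 7])] T [(244, [225.9, 210.1], [217, 202, 19, 18]), (2, [217.0, 234.5], [217, 234, 1, 2])]
red2 S [(1, [258.0, 180.0], [258, 180, 1, 1])] T [(2, [230.5, 206.0], [230, 206, 2, 1]), (1, [234.0, 213.0], [234, 213, 1, 1])]
green [0.4914036  0.31159053 0.07      ] [0.4915751  0.30722577 0.074     ]
red [0.50162724 0.21668501 0.07      ] [0.50381354 0.2159642  0.074     ]
white [0.50915623 0.12486214 0.07      ] [0.51662744 0.12423027 0.074     ]
tab tri (array([0.44635986, 0.21144743, 0.12296105]), np.float64(0.0034494325611396)) [0.44490427 0.21131519 0.128     ]
side [[156, 43]]
top [[308, 177], [134, 215], [116, 181], [305, 163]]
```

View pics/c1.png

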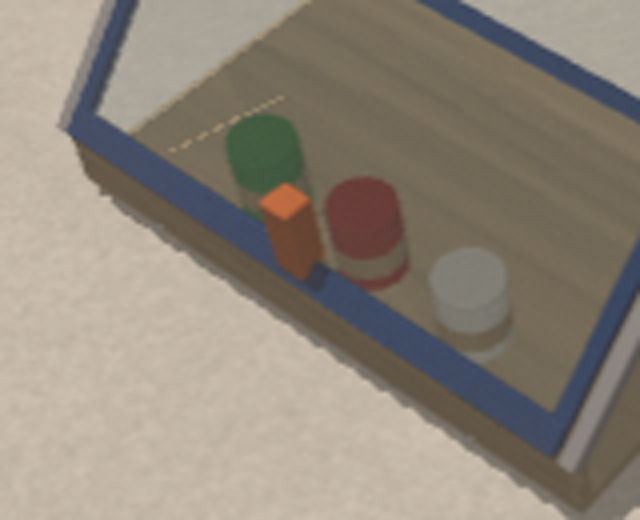

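View pics/c2.png

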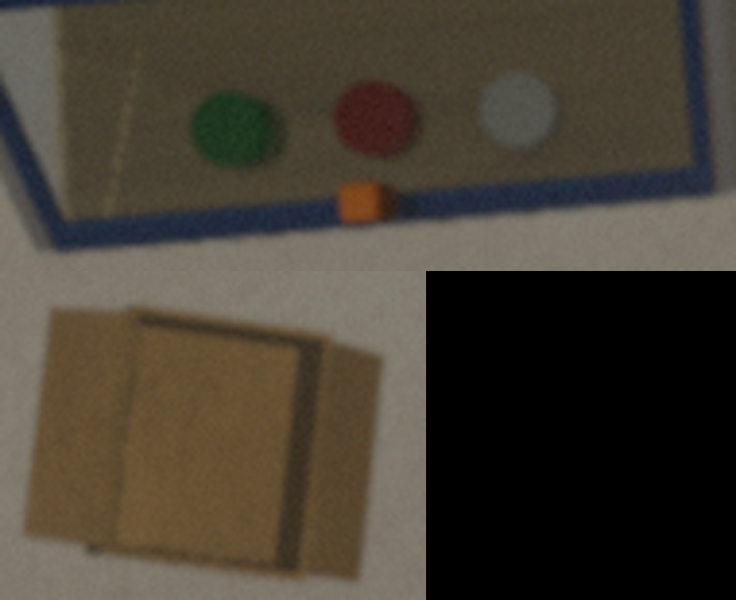

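```bash
cat >> h.py <<'E'
from scipy.spatial.transform import Rotation as R
def tool(yaw,tilt=0.,flip=1):
    """tool x down, leaning forward (case x) by tilt; jaws along case y"""
    cx=np.array([np.cos(yaw),np.sin(yaw),0]); cy=np.array([-cx[1],cx[0],0])*flip
    x=np.sin(tilt)*cx-np.cos(tilt)*np.array([0,0,1]); return R.from_matrix(np.c_[x,np.cross(cy,x),cy])
def delta(Rt,grasp,off=.019):
    s=observe(); R0=R.from_rotvec(s["tool_rot"]); tcp=np.array(grasp)+off*Rt.as_matrix()[:,0]
    print("pos",s["position"].round(4),"target tcp",tcp.round(4),"dp",(tcp-s["position"]).round(4),"rot",(Rt*R0.inv()).as_rotvec().round(4))
E
python3 - <<'E'
from h import *
s=observe();print("tool axes\n",R.from_rotvec(s["tool_rot"]).as_matrix().round(3))
C=lambda x,y:(x*1.0326/4+130,y*1.0333/4+180)
C2=lambda x,y:(x*1.0326/4+370,(y-271)*1.0333/4+175)
D=lambda x,y:(x/4+170,y/4+110)
for nm,a,b in(("green",D(263,140),C(232,128)),("red",D(364,204),C(375,119)),("white",D(470,276),C(518,109)),("tab",D(287,201),C(358,202))):
    z=.128 if nm=="tab" else .074
    print(nm,tri(a,b),plane("side",a,z).round(4),plane("top",b,z).round(4))
P=np.array([plane("top",C2(*p),.058)[:2] for p in((130,308),(328,335),(300,575),(112,545))]);print(P.round(3),P.mean(0))
print([np.linalg.norm(P[i]-P[i-1]).round(3) for i in range(4)])
for p in ((65,242),(705,188)): print("frame corners ~z.06",plane("top",C(*p),.06).round(3))
for f in(1,-1):delta(tool(.114,0,f),(.445,.211,.112))
E
```

```text
tool axes
 [[-0.    -0.97   0.241]
 [-0.002  0.241  0.97 ]
 [-1.     0.    -0.002]]
green (array([0.49168394, 0.30937077, 0.07616021]), np.float64(0.0019188112822339641)) [0.4934 0.3107 0.074 ] [0.491  0.3106 0.074 ]
red (array([0.50074051, 0.21437011, 0.0774464 ]), np.float64(0.0036675617373407555)) [0.5038 0.216  0.074 ] [0.4995 0.2162 0.074 ]
white (array([0.50994939, 0.12142013, 0.07391202]), np.float64(0.0035878677943818335)) [0.5113 0.1202 0.074 ] [0.5085 0.1225 0.074 ]
tab (array([0.44616599, 0.21208182, 0.12532885]), np.float64(0.004182513036508896)) [0.4466 0.2084 0.128 ] [0.4444 0.2127 0.128 ]
[[ 0.581 -0.238]
 [ 0.566 -0.375]
 [ 0.403 -0.355]
 [ 0.421 -0.227]] [ 0.49292278 -0.29888768]
[np.float64(0.16), np.float64(0.138), np.float64(0.164), np.float64(0.13)]
frame corners ~z.06 [0.413 0.424 0.06 ]
frame corners ~z.06 [ 0.46  -0.001  0.06 ]
pos [0.1387 0.5575 0.1822] target tcp [0.445 0.211 0.093] dp [ 0.3063 -0.3465 -0.0892] rot [ 1.600e-03 -1.000e-04  3.578e-01]
pos [0.1387 0.5575 0.1822] target tcp [0.445 0.211 0.093] dp [ 0.3063 -0.3465 -0.0892] rot [-2.0000e-04 -2.2000e-03 -2.7838e+00]
```

```bash
python3 -m handwheel '[{"dp":[0,0,0.035],"angular":[0,0,0],"gripper":-1},{"dp":[0,0,0.035],"angular":[0,0,0.04],"gripper":-1},{"dp":[0.03,-0.04,0],"angular":[0,0,0.04],"gripper":-1},{"dp":[0.03,-0.04,0],"angular":[0,0,0.04],"gripper":-1},{"dp":[0.03,-0.04,0],"angular":[0,0,0.04],"gripper":-1},{"dp":[0.035,-0.045,0],"angular":[0,0,0.04],"gripper":-1},{"dp":[0.035,-0.045,0],"angular":[0,0,0.04],"gripper":-1},{"dp":[0.035,-0.045,0],"angular":[0,0,0.04],"gripper":-1},{"dp":[0.035,-0.045,0],"angular":[0,0,0.035],"gripper":-1},{"dp":[0.035,-0.046,0],"angular":[0,0,0.034],"gripper":-1}]'; python3 -m handwheel '[{"dp":[0,0,0],"angular":[0,0,0],"gripper":-1},{"dp":[0,0,0],"angular":[0,0,0],"gripper":-1}]'; python3 - <<'E'
from h import *
delta(tool(.105),(.4455,.211,.112))
print(observe()["joints"].round(2))
E
```

```text
time_s: 1.35
position: [0.4045, 0.2104, 0.2528]
tool_rot: [-1.287, 1.157, 1.287]
contact_force: [0.5, -0.7, -0.4]
grip_width: 0.0913
time_s: 1.6
position: [0.4034, 0.2121, 0.2527]
tool_rot: [-1.285, 1.159, 1.287]
contact_force: [0.1, -0.2, -0.3]
grip_width: 0.0913
pos [0.4034 0.2121 0.2527] target tcp [0.4455 0.211  0.093 ] dp [ 0.0421 -0.0011 -0.1597] rot [-0.0003 -0.0011  0.0007]
[ 0.46  0.09  1.69  0.    1.36 -1.22]
```

```bash
python3 -m handwheel '[{"dp":[0.021,0,0],"angular":[0,0,0],"gripper":-1},{"dp":[0.021,-0.001,-0.01],"angular":[0,0,0],"gripper":-1},{"dp":[0,0,-0.03],"angular":[0,0,0],"gripper":-1},{"dp":[0,0,-0.03],"angular":[0,0,0],"gripper":-1},{"dp":[0,0,-0.03],"angular":[0,0,0],"gripper":-1},{"dp":[0,0,-0.03],"angular":[0,0,0],"gripper":-1},{"dp":[0,0,-0.02],"angular":[0,0,0],"gripper":-1},{"dp":[0,0,-0.01],"angular":[0,0,0],"gripper":-1},{"dp":[0,0,0],"angular":[0,0,0],"gripper":-1}]'; python3 - <<'E'
from h import *
delta(tool(.105),(.4455,.211,.112))
a=read_camera("side")[90:240,150:350];b=read_camera("top")[170:270,120:320]
o=np.zeros((750,800,3),np.uint8);o[:450,:600]=cv2.resize(a,(600,450));o[450:,:600]=cv2.resize(b,(600,300));cv2.imwrite("pics/g1.png",cv2.resize(o[:,:600],(480,600))[:,:,::-1])
E
```

```text
time_s: 2.72
position: [0.4459, 0.2112, 0.0921]
tool_rot: [-1.286, 1.159, 1.287]
contact_force: [0.3, -0.2, 0.4]
grip_width: 0.0915
pos [0.4459 0.2112 0.0921] target tcp [0.4455 0.211  0.093 ] dp [-0.0004 -0.0002  0.0009] rot [ 0.0006 -0.0014 -0.0007]
```

View pics/g1.png

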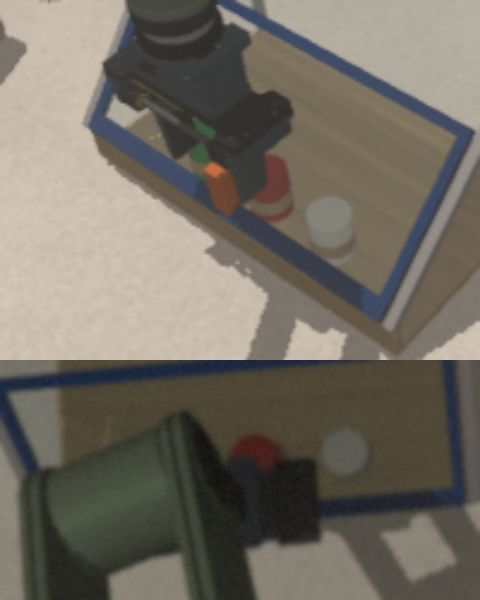

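The tab (crop pixel 220,190) sits between the two fingers. Closing on it now.

```bash
python3 -m handwheel '[{"dp":[0,0,0],"angular":[0,0,0],"gripper":0.3},{"dp":[0,0,0],"angular":[0,0,0],"gripper":1},{"dp":[0,0,0],"angular":[0,0,0],"gripper":1},{"dp":[0,0,0],"angular":[0,0,0],"gripper":1},{"dp":[0,0,0],"angular":[0,0,0],"gripper":1},{"dp":[0,0,0],"angular":[0,0,0],"gripper":1}]' 25
```

```text
time_s: 3.58
position: [0.4458, 0.211, 0.093]
tool_rot: [-1.286, 1.158, 1.286]
contact_force: [0.4, 0.7, -0.6]
grip_width: 0.0341
```

```bash
python3 -m handwheel '[{"dp":[0,0,0],"angular":[0,0,0],"gripper":1},{"dp":[0,0,0],"angular":[0,0,0],"gripper":1},{"dp":[0,0,0],"angular":[0,0,0],"gripper":1}]' 25
```

```text
time_s: 3.95
position: [0.4458, 0.2115, 0.093]
tool_rot: [-1.285, 1.157, 1.287]
contact_force: [-0.3, 2.7, -0.1]
grip_width: 0.0243
```

```bash
python3 -m handwheel '[{"dp":[0.0123,0.0013,0.0124],"angular":[0,0,0],"gripper":1},{"dp":[0.0123,0.0013,0.0124],"angular":[0,0,0],"gripper":1},{"dp":[0,0,0],"angular":[0,0,0],"gripper":1}]' 30; python3 - <<'E'
from h import *
s=observe();print(s["position"],s["contact_force"],s["grip_width"])
E
```

```text
time_s: 4.32
position: [0.4708, 0.2144, 0.1181]
tool_rot: [-1.285, 1.156, 1.286]
contact_force: [-1.4, 5.1, -0.7]
grip_width: 0.0244
[0.4707841  0.2143646  0.11814608] [-1.36139468  5.06101717 -0.68098384] 0.024405326628029585
```

```bash
python3 -m handwheel '[{"dp":[0.0123,0.0013,0.0124],"angular":[0,0,0],"gripper":1},{"dp":[0.0123,0.0013,0.0124],"angular":[0,0,0],"gripper":1},{"dp":[0.0123,0.0013,0.0124],"angular":[0,0,0],"gripper":1},{"dp":[0.0123,0.0013,0.0124],"angular":[0,0,0],"gripper":1},{"dp":[0.0123,0.0013,0.0124],"angular":[0,0,0],"gripper":1},{"dp":[0.0123,0.0013,0.0124],"angular":[0,0,0],"gripper":1},{"dp":[0.0123,0.0013,0.0124],"angular":[0,0,0],"gripper":1},{"dp":[0.0123,0.0013,0.0124],"angular":[0,0,0],"gripper":1},{"dp":[0,0,0],"angular":[0,0,0],"gripper":1},{"dp":[0,0,0],"angular":[0,0,0],"gripper":1}]'; python3 - <<'E'
from h import *
a=read_camera("side")[0:240,150:450];cv2.imwrite("pics/g2.png",cv2.resize(a,(600,480))[:,:,::-1])
E
```

```text
time_s: 5.58
position: [0.5691, 0.2257, 0.2171]
tool_rot: [-1.285, 1.154, 1.287]
contact_force: [0.0, 6.9, 0.9]
grip_width: 0.0243
```

View pics/g2.png

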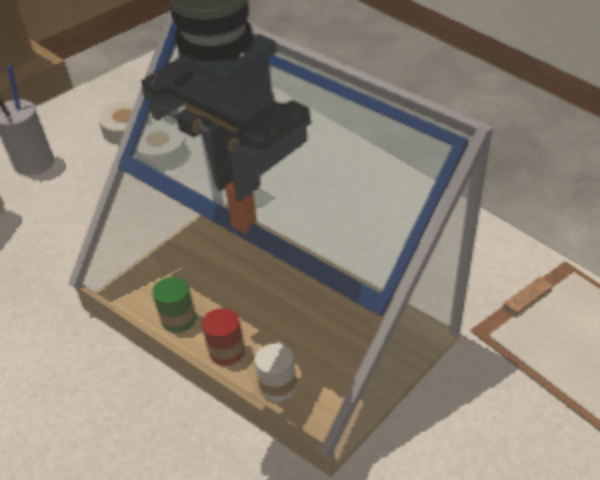

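The shutter is fully raised and the tins are undisturbed. In this crop the green tin is at (173,303) and the tab at (240,205). Letting go and backing out.

```bash
python3 -m handwheel '[{"dp":[0,0,0],"angular":[0,0,0],"gripper":0.3},{"dp":[0,0,0],"angular":[0,0,0],"gripper":-1},{"dp":[0,0,0],"angular":[0,0,0],"gripper":-1},{"dp":[0,0,0],"angular":[0,0,0],"gripper":-1},{"dp":[0,0,0],"angular":[0,0,0],"gripper":-1},{"dp":[-0.015,-0.0015,0.005],"angular":[0,0,0],"gripper":-1},{"dp":[-0.03,-0.003,0.01],"angular":[0,0,0],"gripper":-1},{"dp":[-0.05,-0.005,0.01],"angular":[0,0,0],"gripper":-1},{"dp":[-0.05,-0.005,0],"angular":[0,0,0],"gripper":-1},{"dp":[-0.05,0.01,0],"angular":[0,0,0],"gripper":-1}]' ; python3 -m handwheel '[{"dp":[0,0,0],"angular":[0,0,0],"gripper":-1},{"dp":[0,0,0],"angular":[0,0,0],"gripper":-1},{"dp":[0,0,0],"angular":[0,0,0],"gripper":-1},{"dp":[0,0,0],"angular":[0,0,0],"gripper":-1}]'; python3 - <<'E'
from h import *
S=read_camera("side");T=read_camera("top")
for n,I,bx in(("S",S,(180,60,400,260)),("T",T,(120,130,320,260))):
    for nm,lo,hi,sm in(("tab",4,15,170),("green",45,90,80),("red",0,4,110)):print(n,nm,blobs(I,lo,hi,bx,sm)[0])
a=cv2.resize(S[60:240,170:370],(600,540));cv2.imwrite("pics/g3.png",a[:,:,::-1])
cv2.imwrite("pics/g3t.png",T[:,:,::-1])
delta(tool(.105,.35),(.492,.309,.052))
E
```

```text
time_s: 6.88
position: [0.3713, 0.2187, 0.2425]
tool_rot: [-1.285, 1.157, 1.285]
contact_force: [-0.2, 1.5, 0.1]
grip_width: 0.0919
time_s: 7.38
position: [0.3745, 0.2194, 0.2417]
tool_rot: [-1.286, 1.159, 1.286]
contact_force: [0.2, 0.5, 0.2]
grip_width: 0.0909
S tab []
S green [(273, [235.5, 147.4], [227, 138, 18, 20]), (9, [242.9, 162.6], [240, 161, 7, 4])]
S red [(268, [260.0, 163.0], [251, 154, 19, 20]), (5, [260.2, 180.4], [259, 180, 3, 2])]
T tab [(156, [206.7, 173.7], [200, 168, 16, 13]), (30, [220.4, 205.5], [216, 201, 11, 14])]
T green [(284, [189.0, 212.9], [180, 204, 19, 19])]
T red [(246, [226.0, 210.1], [217, 202, 19, 17])]
pos [0.3743 0.2194 0.2417] target tcp [0.4985 0.3097 0.0342] dp [ 0.1242  0.0903 -0.2075] rot [ 0.0369 -0.3487  0.0005]
```

View pics/g3.png

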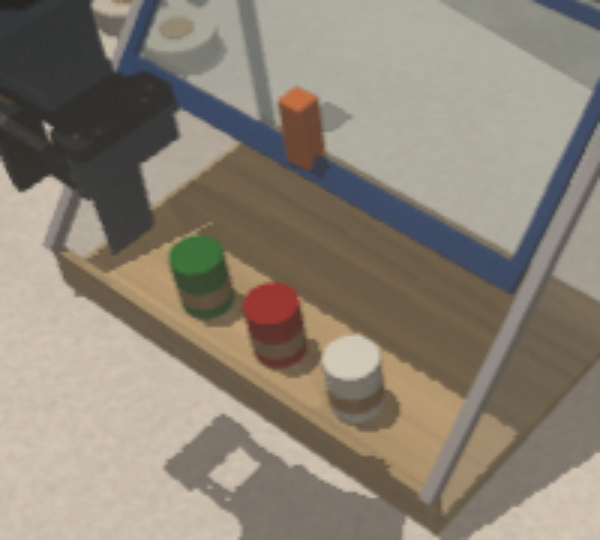

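The shutter stays up untouched and the tins haven't moved. The green tin's top is at full-image pixel (236,145), as before. Next I tilt the tool by 20 degrees and go in over the tin.

```bash
python3 -m handwheel '[{"dp":[0,0.02,0],"angular":[0.0092,-0.0872,0],"gripper":-1},{"dp":[0,0.02,0],"angular":[0.0092,-0.0872,0],"gripper":-1},{"dp":[0,0.02,0],"angular":[0.0092,-0.0872,0],"gripper":-1},{"dp":[0,0.02,0],"angular":[0.0092,-0.0872,0],"gripper":-1},{"dp":[0.03,0.0025,-0.03],"angular":[0,0,0],"gripper":-1},{"dp":[0.03,0.0025,-0.03],"angular":[0,0,0],"gripper":-1},{"dp":[0.03,0.0025,-0.03],"angular":[0,0,0],"gripper":-1},{"dp":[0.034,0.003,-0.01],"angular":[0,0,0],"gripper":-1},{"dp":[0,0,0],"angular":[0,0,0],"gripper":-1},{"dp":[0,0,0],"angular":[0,0,0],"gripper":-1}]' ; python3 - <<'E'
from h import *
S=read_camera("side")
a=cv2.resize(S[60:240,170:370],(600,540));cv2.imwrite("pics/g4.png",a[:,:,::-1])
delta(tool(.105,.35),(.492,.309,.052)); print(observe()["joints"].round(2))
E
```

```text
time_s: 8.72
position: [0.4976, 0.3097, 0.1417]
tool_rot: [-1.416, 0.884, 1.027]
contact_force: [0.1, 1.4, -0.4]
grip_width: 0.0915
pos [0.4973 0.3099 0.1421] target tcp [0.4985 0.3097 0.0342] dp [ 0.0012 -0.0002 -0.108 ] rot [-0.      0.0004 -0.0002]
[ 0.65  0.22  1.88 -0.26  0.76 -0.86]
```

View pics/g4.png

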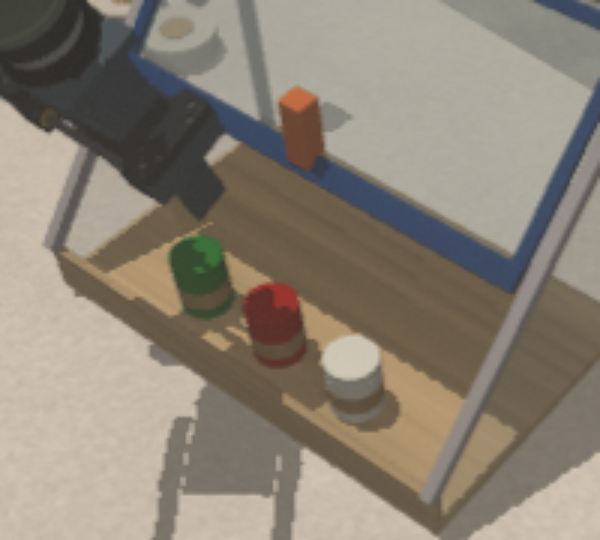

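The gripper is above the green tin and clear of the shutter and the red tin. Descending and closing.

```bash
python3 -m handwheel '[{"dp":[0.001,0,-0.02],"angular":[0,0,0],"gripper":-1},{"dp":[0,0,-0.025],"angular":[0,0,0],"gripper":-1},{"dp":[0,0,-0.025],"angular":[0,0,0],"gripper":-1},{"dp":[0,0,-0.02],"angular":[0,0,0],"gripper":-1},{"dp":[0,0,-0.015],"angular":[0,0,0],"gripper":-1},{"dp":[0,0,-0.003],"angular":[0,0,0],"gripper":-1},{"dp":[0,0,0],"angular":[0,0,0],"gripper":-1}]'; python3 -m handwheel '[{"dp":[0,0,0],"angular":[0,0,0],"gripper":0},{"dp":[0,0,0],"angular":[0,0,0],"gripper":1},{"dp":[0,0,0],"angular":[0,0,0],"gripper":1},{"dp":[0,0,0],"angular":[0,0,0],"gripper":1},{"dp":[0,0,0],"angular":[0,0,0],"gripper":1},{"dp":[0,0,0],"angular":[0,0,0],"gripper":1},{"dp":[0,0,0],"angular":[0,0,0],"gripper":1}]' 20
```

```text
time_s: 9.65
position: [0.499, 0.3103, 0.0345]
tool_rot: [-1.416, 0.882, 1.026]
contact_force: [-0.5, 1.0, 0.2]
grip_width: 0.0912
time_s: 10.52
position: [0.4995, 0.311, 0.0346]
tool_rot: [-1.415, 0.88, 1.026]
contact_force: [-0.5, 4.3, 3.8]
grip_width: 0.0494
```

Width is 49.4 mm, so the tin is held. Lifting, then backing out.

```bash
python3 -m handwheel '[{"dp":[0,0,0.01],"angular":[0,0,0],"gripper":1},{"dp":[0,0,0.02],"angular":[0,0,0],"gripper":1},{"dp":[0,0,0.025],"angular":[0,0,0],"gripper":1},{"dp":[-0.01,-0.001,0.025],"angular":[0,0,0],"gripper":1},{"dp":[-0.02,-0.002,0.02],"angular":[0,0,0],"gripper":1},{"dp":[-0.03,-0.003,0.02],"angular":[0,0,0],"gripper":1},{"dp":[-0.04,-0.004,0.02],"angular":[0,0,0],"gripper":1},{"dp":[-0.04,-0.004,0.02],"angular":[0,0,0],"gripper":1},{"dp":[0,0,0],"angular":[0,0,0],"gripper":1},{"dp":[0,0,0],"angular":[0,0,0],"gripper":1}]' 25; python3 - <<'E'
from h import *
S=read_camera("side");T=read_camera("top")
o=np.zeros((600,480,3),np.uint8);o[:300]=cv2.resize(S[30:280,150:550],(480,300));o[300:]=cv2.resize(T[120:320,120:440],(480,300));cv2.imwrite("pics/g5.png",o[:,:,::-1])
I=T
print(blobs(S,0,4,(180,60,400,260),110)[0])
for t in(tool(-.12),tool(-.12,.35)):delta(t,(.493,-.299,.15))
E
```

```text
time_s: 11.78
position: [0.3586, 0.2954, 0.1936]
tool_rot: [-1.417, 0.884, 1.027]
contact_force: [0.2, 1.4, -2.3]
grip_width: 0.0489
[(233, [260.1, 162.3], [251, 154, 19, 20]), (3, [262.0, 180.7], [261, 180, 3, 2])]
pos [0.359  0.2954 0.1931] target tcp [ 0.493 -0.299  0.131] dp [ 0.134  -0.5944 -0.0621] rot [ 0.0042  0.35   -0.2224]
pos [0.359  0.2954 0.1931] target tcp [ 0.4995 -0.2998  0.1322] dp [ 0.1404 -0.5952 -0.061 ] rot [ 0.0015 -0.0008 -0.2244]
```

View pics/g5.png

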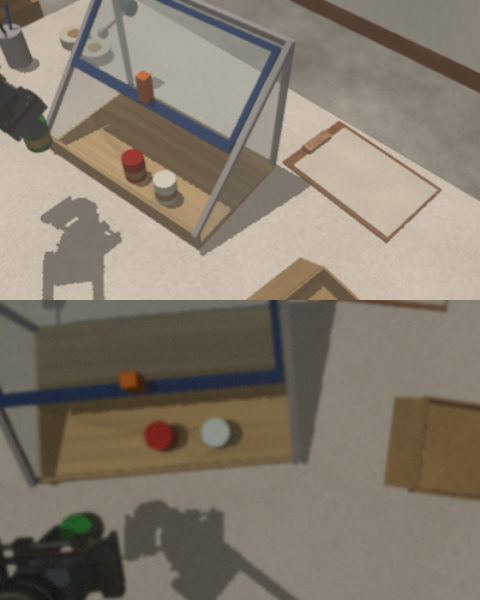

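The green tin is held clear of the case. The shutter is still open, and the red and white tins are in place. Checking the carton from the side view too, while carrying the tin across.

```bash
python3 - <<'E'
from h import *
S=cv2.imread("pics/side0.png")[:,:,::-1]
for p in((418,252),(467,300),(413,350),(365,298)): print(plane("side",p,.058).round(3))
print(plane("side",(416,300),.058))
E
python3 -m handwheel '[{"dp":[0.004,-0.02,0],"angular":[0,0,-0.017],"gripper":1},{"dp":[0.011,-0.045,0],"angular":[0,0,-0.017],"gripper":1},{"dp":[0.011,-0.045,0],"angular":[0,0,-0.017],"gripper":1},{"dp":[0.011,-0.045,0],"angular":[0,0,-0.017],"gripper":1},{"dp":[0.011,-0.045,0],"angular":[0,0,-0.017],"gripper":1},{"dp":[0.011,-0.045,0],"angular":[0,0,-0.017],"gripper":1},{"dp":[0.011,-0.045,0],"angular":[0,0,-0.017],"gripper":1},{"dp":[0.011,-0.045,0],"angular":[0,0,-0.017],"gripper":1},{"dp":[0.011,-0.045,0],"angular":[0,0,-0.017],"gripper":1},{"dp":[0.011,-0.045,0],"angular":[0,0,-0.017],"gripper":1}]'; python3 -m handwheel '[{"dp":[0.011,-0.045,0],"angular":[0,0,-0.017],"gripper":1},{"dp":[0.011,-0.045,0],"angular":[0,0,-0.017],"gripper":1},{"dp":[0.011,-0.045,0],"angular":[0,0,-0.017],"gripper":1},{"dp":[0.005,-0.025,0],"angular":[0,0,0],"gripper":1},{"dp":[0,0,0],"angular":[0,0,0],"gripper":1},{"dp":[0,0,0],"angular":[0,0,0],"gripper":1}]'; python3 - <<'E'
from h import *
delta(tool(-.12,.35),(.493,-.299,.15)); print(observe()["joints"].round(2))
S=read_camera("side");T=read_camera("top")
o=np.zeros((600,480,3),np.uint8);o[:300]=cv2.resize(S[170:400,310:530],(480,300))if 0 else cv2.resize(S[150:350,300:620],(480,300));o[300:]=cv2.resize(T[120:320,300:620],(480,300));cv2.imwrite("pics/g6.png",o[:,:,::-1])
E
```

```text
[ 0.582 -0.24   0.058]
[ 0.561 -0.382  0.058]
[ 0.401 -0.362  0.058]
[ 0.416 -0.226  0.058]
[ 0.48674126 -0.30497889  0.058     ]
time_s: 13.12
position: [0.4617, -0.1316, 0.193]
tool_rot: [-1.314, 0.988, 0.898]
contact_force: [1.8, 1.2, -2.1]
grip_width: 0.049
time_s: 13.88
position: [0.499, -0.2885, 0.1928]
tool_rot: [-1.283, 1.015, 0.861]
contact_force: [-0.1, 0.1, -1.8]
grip_width: 0.0488
pos [ 0.499  -0.2885  0.1928] target tcp [ 0.4995 -0.2998  0.1322] dp [ 0.0005 -0.0112 -0.0606] rot [-0.0018 -0.0016 -0.0039]
[-0.66  0.15  1.82  0.23  0.88 -2.23]
```

View pics/g6.png

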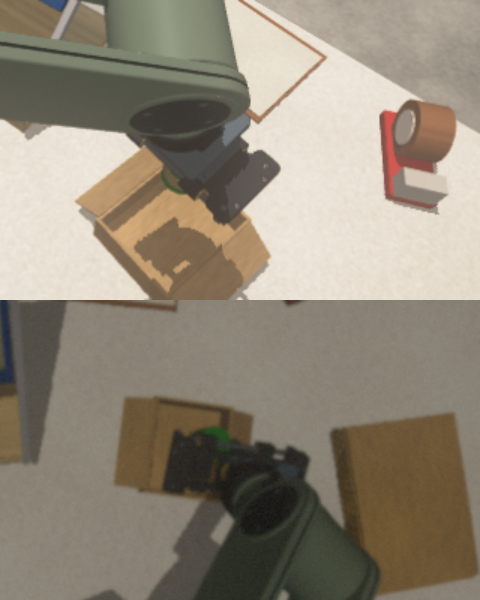

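The tin (top view crop about (215,437)) is over the carton's floor, with both fingers inside the side walls. Lowering.

```bash
python3 -m handwheel '[{"dp":[0,-0.013,-0.01],"angular":[0,0,0],"gripper":1},{"dp":[0,0,-0.025],"angular":[0,0,0],"gripper":1},{"dp":[0,0,-0.03],"angular":[0,0,0],"gripper":1},{"dp":[0,0,-0.03],"angular":[0,0,0],"gripper":1},{"dp":[0,0,-0.025],"angular":[0,0,0],"gripper":1},{"dp":[0,0,-0.02],"angular":[0,0,0],"gripper":1},{"dp":[0,0,-0.012],"angular":[0,0,0],"gripper":1},{"dp":[0,0,-0.006],"angular":[0,0,0],"gripper":1},{"dp":[0,0,0],"angular":[0,0,0],"gripper":1},{"dp":[0,0,0],"angular":[0,0,0],"gripper":1}]'; python3 -m handwheel '[{"dp":[0,0,-0.002],"angular":[0,0,0],"gripper":1},{"dp":[0,0,-0.002],"angular":[0,0,0],"gripper":1},{"dp":[0,0,0],"angular":[0,0,0],"gripper":1},{"dp":[0,0,0],"angular":[0,0,0],"gripper":1}]'
```

```text
time_s: 15.22
position: [0.5003, -0.3024, 0.0368]
tool_rot: [-1.287, 1.014, 0.858]
contact_force: [0.7, -0.3, -2.6]
grip_width: 0.049
time_s: 15.72
position: [0.4998, -0.302, 0.032]
tool_rot: [-1.286, 1.014, 0.859]
contact_force: [0.1, -0.9, -2.5]
grip_width: 0.0489
```

```bash
python3 -m handwheel '[{"dp":[0,0,-0.002],"angular":[0,0,0],"gripper":1},{"dp":[0,0,0],"angular":[0,0,0],"gripper":1},{"dp":[0,0,0],"angular":[0,0,0],"gripper":1}]';  python3 -m handwheel '[{"dp":[0,0,-0.002],"angular":[0,0,0],"gripper":1},{"dp":[0,0,0],"angular":[0,0,0],"gripper":1},{"dp":[0,0,0],"angular":[0,0,0],"gripper":1}]'
```

```text
time_s: 16.1
position: [0.4998, -0.302, 0.0299]
tool_rot: [-1.286, 1.014, 0.859]
contact_force: [0.8, 0.3, -2.2]
grip_width: 0.0491
time_s: 16.48
position: [0.4998, -0.302, 0.0279]
tool_rot: [-1.286, 1.014, 0.859]
contact_force: [-0.2, 0.2, -2.2]
grip_width: 0.0486
```

```bash
python3 -m handwheel '[{"dp":[0,0,-0.001],"angular":[0,0,0],"gripper":1},{"dp":[0,0,0],"angular":[0,0,0],"gripper":1},{"dp":[0,0,0],"angular":[0,0,0],"gripper":1}]';  python3 -m handwheel '[{"dp":[0,0,-0.001],"angular":[0,0,0],"gripper":1},{"dp":[0,0,0],"angular":[0,0,0],"gripper":1},{"dp":[0,0,0],"angular":[0,0,0],"gripper":1}]'
```

```text
time_s: 16.85
position: [0.5002, -0.3021, 0.0276]
tool_rot: [-1.286, 1.014, 0.858]
contact_force: [-0.8, 3.8, 4.8]
grip_width: 0.0487
time_s: 17.23
position: [0.5007, -0.3021, 0.0275]
tool_rot: [-1.287, 1.013, 0.857]
contact_force: [-1.7, 3.6, 11.1]
grip_width: 0.0492
```

The force shows the tin on the floor at the expected height (TCP 0.0275). Easing off, opening part way and withdrawing.

```bash
python3 -m handwheel '[{"dp":[0,0,0.001],"angular":[0,0,0],"gripper":1},{"dp":[0,0,0],"angular":[0,0,0],"gripper":-0.15},{"dp":[0,0,0],"angular":[0,0,0],"gripper":-0.4},{"dp":[0,0,0],"angular":[0,0,0],"gripper":-0.4},{"dp":[0,0,0],"angular":[0,0,0],"gripper":-0.4},{"dp":[0,0,0],"angular":[0,0,0],"gripper":-0.4}]'; python3 -m handwheel '[{"dp":[-0.003,0,0.01],"angular":[0,0,0],"gripper":-0.4},{"dp":[-0.007,0.001,0.02],"angular":[0,0,0],"gripper":-0.4},{"dp":[-0.01,0.001,0.03],"angular":[0,0,0],"gripper":-0.4},{"dp":[-0.012,0.001,0.035],"angular":[0,0,0],"gripper":-0.4},{"dp":[-0.02,0,0.04],"angular":[0,0,0],"gripper":-0.4},{"dp":[-0.04,0.03,0.04],"angular":[0,0,0],"gripper":-0.4},{"dp":[-0.04,0.04,0.02],"angular":[0,0,0],"gripper":-0.4},{"dp":[-0.03,0.05,0],"angular":[0,0,0],"gripper":-0.4},{"dp":[0,0.05,0],"angular":[0,0,0],"gripper":-0.4},{"dp":[0,0,0],"angular":[0,0,0],"gripper":-0.4}]'; python3 -m handwheel '[{"dp":[0,0,0],"angular":[0,0,0],"gripper":-0.4},{"dp":[0,0,0],"angular":[0,0,0],"gripper":-0.4},{"dp":[0,0,0],"angular":[0,0,0],"gripper":-0.4},{"dp":[0,0,0],"angular":[0,0,0],"gripper":-0.4}]'; python3 - <<'E'
from h import *
S=read_camera("side");T=read_camera("top")
o=np.zeros((600,480,3),np.uint8);o[:300]=cv2.resize(S[50:370,0:512] if 0 else S[60:380,160:640],(480,300));o[300:]=cv2.resize(T[120:320,120:500],(480,300));cv2.imwrite("pics/g7.png",o[:,:,::-1])
for n,I,bx in(("side",S,(330,230,500,380)),("top",T,(370,170,480,260))):
    b=blobs(I,45,90,bx,80)[0]; print(n,b, plane(n,b[0][1],.06) if b else 0)
E
```

```text
time_s: 17.98
position: [0.4998, -0.3021, 0.0269]
tool_rot: [-1.286, 1.014, 0.859]
contact_force: [0.6, -1.0, 0.1]
grip_width: 0.0639
time_s: 19.23
position: [0.3379, -0.1267, 0.2218]
tool_rot: [-1.291, 1.01, 0.862]
contact_force: [1.2, -1.1, 0.5]
grip_width: 0.0634
time_s: 19.73
position: [0.3387, -0.1304, 0.2208]
tool_rot: [-1.284, 1.016, 0.859]
contact_force: [-0.3, 0.1, -0.3]
grip_width: 0.064
side [(478, [415.1, 295.5], [403, 283, 25, 26]), (4, [411.5, 314.0], [410, 314, 4, 1])] [ 0.49251115 -0.29786117  0.06      ]
top [(264, [425.0, 218.8], [416, 211, 19, 17])] [ 0.492372   -0.29471196  0.06      ]
```

View pics/g7.png

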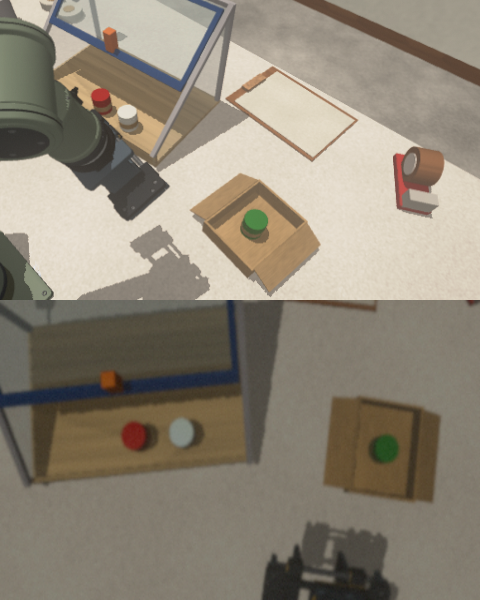

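The green tin stands upright in the middle of the carton (crop pixels (256,222) and (386,448)). The shutter is open, the red and white tins are in place, and the arm is clear.

```bash
python3 -c "
from plant import *
print(hand_in())"
```

```text
the job is handed in; nothing more can be done
None
```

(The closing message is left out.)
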